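# Close a leak-test tank's lid onto its hinge and hold it for the pin

## Task

The lid of the small glass leak-test tank is lying on the wooden draining rack: pick it up, set it on the tank with its hinge knuckle between the tank's two knuckles, and press it down against the sprung seal until it is fully home and level and the knuckle holes are in line, so that a colleague could slide the hinge pin straight through. Finish while still gripping the lid and holding it pressed down like that; do not let go, leave the pin in its tray, and leave the other things on the bench alone.

Things in the scene. Friction and masses are not known exactly. Their poses are not given: they have to be found in the camera images.
- tank: Fixed glass tank with an aluminium rim, 164 x 220 mm (x, y), rim top 110 mm above the bench. Origin: centre of its underside, z up. On its +x side a jamb block carries the fixed hinge leaf with two steel knuckles, hinge axis along y. Fully home, the lid lies flat on the rim, axes parallel to the tank's, lid origin 110 mm straight above this origin. Left or right on the bench, askew up to 0.25 rad.
- tank_bore (a point): Centre of the tank's hinge hole, midway between its two knuckles: 100 mm to +x of the tank's origin, 111 mm up; axes as the tank's, hole along y. Each knuckle is a tube 20 mm outside, 11 mm bore, 30 mm long, ends bevelled; the gap between them is 44 mm, with 20 mm of free depth below this point and nothing beside it in x within 15 mm.
- seal (a joint): How far the tank's black rubber seal frame is pushed down: 0 = free, 6 mm proud of the rim all round; 0.006 m = flush with the rim, lid fully home (rigid stop). Springy: moves from 5 N, flush at 11 N. The lid's own weight (about 4 N) does not move it, so about 7 N of push is needed, and kept up; when the push ends the seal lifts the lid 6 mm again.
- lid: Loose white plastic lid, 172 x 226 mm (x, y), 8 mm thick, about 0.42 kg. Origin: centre of its underside, z up. A steel hinge leaf on its top, at the middle of the +x edge, ends in one knuckle beyond the edge, whose bottom is 9 mm below the underside; nothing else is below it. At the start it lies flat on the rack, hinge to the rack's +x, askew up to 0.1 rad.
- lid_bore (a point): Centre of the hole in the lid's knuckle: 100 mm to +x of the lid's origin, 1 mm up; axes as the lid's, hole along y. The knuckle is a tube 20 mm outside, 11 mm bore, 40 mm long, ends bevelled, with 2 mm of play at each end between the tank's knuckles. In line: this point coincides with tank_bore.
- lid_handle (a point): Centre of the grip bar of the lid's black handle, over the lid's centre, 42 mm above its underside; axes as the lid's. The bar is 16 mm wide (x), 14 mm high, 110 mm long (y), on two end posts, with 27 mm free below it. Pinch it from above across its width (fingers close along the lid's x), at its middle.
- rack: Fixed wooden draining rack, 170 x 215 mm and 30 mm high, slats along x. Origin: centre of its underside, on the bench.
- pin: Bystander: steel hinge pin, 8 mm thick and 118 mm long with a 13 mm head, lying in a low steel tray (170 x 66 x 16 mm) between tank and rack. Origin: under about its middle.
- funnel_near: Bystander: white plastic funnel cup, 88 mm across the mouth, 85 mm high, near the robot. Origin: centre of its underside.
- funnel_far: Bystander: the same kind of cup, on the far side of the bench. Origin: centre of its underside.
- coupon: Bystander: short black pipe, 32 mm thick, 70 mm high, standing on end at the far side. Origin: centre of its underside.
- coupling: Bystander: brass hose coupling, 34 mm thick, 50 mm high, standing at the far side. Origin: centre of its underside.
- wrench: Bystander: steel wrench lying on the bench, far left. Origin: under about its middle.
- jar: Bystander: white jar with a black cap, 64 mm across, 85 mm high, far right. Origin: centre of its underside.

How it is judged (in metres and radians):
On the way, in this order (a step that is already met when the one before it is completed fails the run):
1. the lid is lifted clear of the rack in the gripper (z of lid in the frame of rack above 0.06 m and contact force between the fingers and lid above 2 N), for 0.1 s.
2. the lid's knuckle is between the tank's knuckles (x of lid_bore in the frame of tank_bore between -0.006 and 0.006 m and y of lid_bore in the frame of tank_bore between -0.004 and 0.004 m and z of lid_bore in the frame of tank_bore between -0.009 and 0.009 m), for 0.1 s.
At the end, for the whole second after the job is handed in: Fingers hold the lid (over 4 N), at rest, level within 0.035 rad, seal pressed in over 4 of 6 mm; knuckle hole within 3 mm of the tank's in x and z, 4 mm along the hinge, parallel within 0.05 rad (an 8 mm pin passes the 11 mm bores); fingers do not bear on the tank (x of lid_bore in the frame of tank_bore between -0.003 and 0.003 m and y of lid_bore in the frame of tank_bore between -0.004 and 0.004 m and z of lid_bore in the frame of tank_bore between -0.003 and 0.003 m and angle between the y axis of lid and the y axis of tank, either way round below 0.05 rad and angle between lid's own z axis and vertical below 0.035 rad and value of joint seal above 0.004 m and contact force between the fingers and lid above 4 N and contact force between the fingers and tank below 1 N and linear speed of lid below 0.01 m/s); the arm keeps its last pose, push and grip.
It fails at once if the hinge pin is moved by more than 30 mm (distance of pin from where it was at the start of the episode above 0.03 m).
It fails at once if another thing on the bench is moved by more than 30 mm (distance of any of funnel_near, funnel_far, coupon, coupling, wrench, jar from where it was at the start of the episode above 0.03 m).
It also fails if it takes over 45 s, if anything falls off the work surface, if the arm or the gripper's body presses on something with over 40 N, if the wrist force passes 120 N, or if a joint passes its speed limit or range.

## Robot

A 6-joint arm with a two-finger parallel gripper is mounted at the origin on the work surface. World frame = base frame: x ahead of the robot, y to its left, z up, the work surface at z = 0. Lengths are in mm, angles in rad, forces in N, time in s.
With the tool pointing down it reaches from about 275 to 825 mm from the base axis. Payload 5.2 kg.
Tool frame: the origin (TCP) lies midway between the tips of the shut fingers; the grasp point (between the pads) lies 19 mm behind it; y points along the fingers, x is the direction in which the jaws open and shut, and the axes are right-handed (so a half turn about y gives the same grasp; the last joint's range is limited). The gripper opens to 93 mm and grips with 3 to 60 N. Pads are 15 mm wide; open, the fingers measure 128 mm over their backs; the gripper's body (75 mm by 188 mm) begins 65 mm behind the grasp point.
Start: joints at [1.063, 0.259, 1.535, -0, 1.348, -0.203], TCP at [165.034, 524.661, 218.653] pointing down, gripper open.
Joint ranges: [-3.14, 3.14], [-0.91, 2.08], [0.19, 2.58], [-1.22, 4.36], [0.22, 2.71], [-3.12, 3.12]. Speed limits (rad/s): [2.57, 2.57, 3.14, 3.14, 3.14, 3.14].

## Interface

Orientations are given as a 3x3 rotation matrix whose columns are the frame's x, y, z axes.
In Python, from plant import env, eyes gives the robot as it stands.
- The arm moves only by the tool play_rows, never from a script. Its argument "series" is a list of rows, each an object of numbers: "gripper": the finger opening in cm, from 0 to 9.3; "tx", "ty", "tz": the shift along the tool's x, y, z in cm; "wx", "wy", "wz": the turn, a rotation vector about the tool's x, y, z in rad. In form: [{"gripper": .., "tx": .., "ty": .., "tz": .., "wx": .., "wy": .., "wz": ..}, ...]. A call has 1 to 20 rows; each row is the pose to reach, as a shift and turn from the pose commanded when the call began, along the tool's axes at that moment; what a row does not reach only later rows make up. A row lasts 1/10 s, in which the tool goes at most 50 mm and 8.59 degrees, less where a joint would pass 70% of its speed; a pose out of reach is approached as far as the arm can. A call with a gripper value outside its range is refused whole. The fingers move at their own pace and stop on an object; the grip force is fixed at half the most. Time passes only in rows, so rows that repeat a pose let the fingers close. It gives the time, the measured TCP pose, the force and the opening at its end, in the units of the state.
- env.get_obs(): the state, without advancing time (a new reading comes with each control period).
- eyes.snapshot(name): name is "side" or "top" or "wrist"; returns (picture, depth): 400x640x3 uint8, blue, green, red; 400x640 float32, mm along the optical axis (not along the pixel's ray), 0 where there is no reading.
- eyes.camera_info(name): a dict with "mtx" (3x3 intrinsics, pixels), "D" ([k1, k2, p1, p2, k3] as OpenCV has them; the pictures are not rectified), "rvec" (rotation vector, rad) and "tvec" (3), from world to camera coordinates, as OpenCV has them. Camera axes: x right, y down, z forward; pixel columns grow to the right and rows downward; lengths in mm; the calibration is good to about 2 mm. A picture is of the moment at which its call begins: read the wrist's pose just before it. camera_info takes no time and is no camera call; for the wrist camera it gives the pose at the moment of the call.
- env.hand_in(): hands the job in, once; it reports no verdict.
Trained networks look in the newest picture that a camera, given by its name, has taken for a name from the list of things; names that differ only in an ending like _2 or _b are one class to them, and where a whole thing is asked for, a point or a joint stands for the part that bears it (a point fixed in the world has none). Each returns a list of dicts, best first, with "conf" (0 to 1); they miss things now and then, are a little off and sometimes report something else, mostly with a low value. They report only what shows in the picture. A call takes as long as a camera call.
- eyes.boxes_of(name, camera): "location" ([x, y, z] in mm, in world coordinates, good to about 4 mm: the middle of the surface that is visible of it).
- eyes.trace(name, camera): "region" (400x640 bool, what is visible of it).
- eyes.pinpoint(name, camera): "location" ([x, y, z] in mm, in world coordinates, good to about 4 mm: a listed point, or the origin of a listed thing).
The state is a dict: "time_s": time; "qpos": joint angles; "qd": joint speeds; "effort": joint torques, N m; "tool_pos": TCP position; "orientation": TCP orientation; "contact_force": force on the tool from outside, world axes, zero at the start; "torque": the same for the moment, N m; "gripper_width": finger opening in mm.
Only numpy, scipy, OpenCV 4.12 (cv2) and the standard library are available. Lean on these libraries where they do the work, as an engineer would, in place of code of your own. Each camera call takes 0.05 s, during which the arm holds its last target. There are 200 camera calls.

## Working session

There is one attempt and no reset: what is moved stays moved. The work goes in short steps, Python scripts to look and compute and a tool call to move; the robot and the scene stay as the last step left them, time stands still between calls to the robot, and variables do not carry over. Pictures are saved under pics/ and viewed, about 8 in all and at most 12, crops included, and the job is handed in when it is done.

Besides the shell and the picture viewer there is one more tool, called after "Request:" by a JSON object that holds its "fn" and its "kwargs". play_rows: Moves the arm, as the interface text tells. Its arguments: {"type":"object","properties":{"series":{"type":"array","items":{"type":"object","properties":{"gripper":{"type":"number"},"tx":{"type":"number"},"ty":{"type":"number"},"tz":{"type":"number"},"wx":{"type":"number"},"wy":{"type":"number"},"wz":{"type":"number"}}}}},"required":["series"]}

```bash
mkdir -p pics; ls; cat > h.py <<'E'
import numpy as np, cv2
from plant import env, eyes
def cloud(cam, d, info=None):
    i=info or eyes.camera_info(cam); K=np.array(i["mtx"],float); D=np.array(i["D"],float)
    v,u=np.nonzero(d>0); p=cv2.undistortPoints(np.stack([u,v],1).astype(np.float64)[:,None],K,D)[:,0]
    z=d[v,u]; c=np.c_[p*z[:,None],z]; R=cv2.Rodrigues(np.array(i["rvec"],float))[0]
    return (c-np.array(i["tvec"],float).ravel())@R, u, v
E
python3 - <<'E'
from h import *
o=env.get_obs(); print(o["tool_pos"],o["orientation"],o["contact_force"],o["gripper_width"])
ims=[]
for c in ("top","side"):
    b,d=eyes.snapshot(c); np.save(c+"_d.npy",d); cv2.imwrite(c+".png",b); ims.append(b)
    for n in ("tank","lid","rack","lid_handle","lid_bore","tank_bore","pin"):
        r=eyes.pinpoint(n,c); print(c,n,[(np.round(x["location"]).tolist(),round(x["conf"],2)) for x in r[:2]])
cv2.imwrite("pics/a_top.png",ims[0]);cv2.imwrite("pics/a_side.png",ims[1])
E
```

```text
pics
[164.75124882 524.20470072 217.8580446 ] [[ 3.00030501e-01 -8.32508518e-04 -9.53929246e-01]
 [ 9.53928091e-01 -1.52221073e-03  3.00031466e-01]
 [-1.70186008e-03 -9.99998495e-01  3.37443615e-04]] [-0.3460881   0.26518591 -0.31834591] 92.43297733617786
top tank [([529.0, 247.0, -2.0], 0.69), ([630.0, -214.0, 29.0], 0.61)]
top lid [([533.0, -220.0, 31.0], 0.8)]
top rack []
top lid_handle [([531.0, -219.0, 74.0], 0.86)]
top lid_bore [([633.0, -217.0, 30.0], 0.6)]
top tank_bore [([629.0, 220.0, 116.0], 0.78), ([666.0, -30.0, 4.0], 0.52)]
top pin [([628.0, 221.0, 113.0], 0.63), ([518.0, -19.0, 6.0], 0.44)]
side tank [([532.0, 247.0, 1.0], 0.75)]
side lid [([528.0, -219.0, 32.0], 0.6), ([366.0, -36.0, 1.0], 0.26)]
side rack [([629.0, 228.0, 112.0], 0.59)]
side lid_handle [([533.0, -223.0, 71.0], 0.76)]
side lid_bore [([631.0, -216.0, 29.0], 0.7)]
side tank_bore [([629.0, 225.0, 112.0], 0.6)]
side pin [([368.0, -36.0, 1.0], 0.71), ([517.0, -17.0, 6.0], 0.62)]
```

View pics/a_top.png

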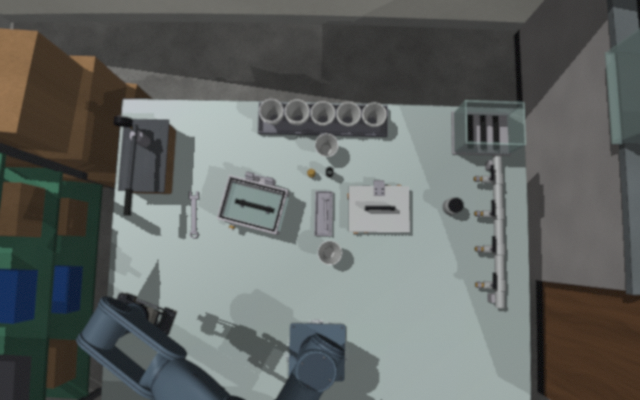

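View pics/a_side.png

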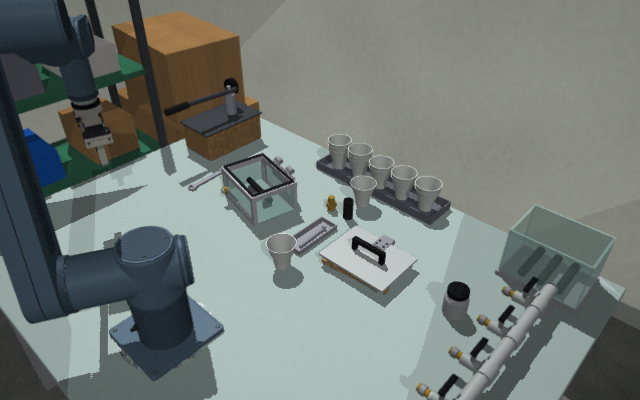

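The views show the tank on the left (top picture about 255,205), with its hinge on the far side. The lid is on the rack at about 380,210, the pin tray sits between them, and the cups are at 327,145 and 330,253. Next I'll look at the tank with the wrist camera.

```bash
cat >> h.py <<'E'
from scipy.spatial.transform import Rotation as Rn
def Rt(yaw): # tool down, tool x at yaw
    c,s=np.cos(yaw),np.sin(yaw); return np.array([[c,0,-s],[s,0,c],[0,-1,0]])
def delta(p,yaw,p0,yaw0):
    R0=Rt(yaw0); t=R0.T@(np.array(p)-p0)/10; w=Rn.from_matrix(R0.T@Rt(yaw)).as_rotvec()
    return np.round(t,3),np.round(w,4)
E
python3 - <<'E'
from h import *
i=eyes.camera_info("wrist"); R=cv2.Rodrigues(np.array(i["rvec"],float))[0]; C=-R.T@np.array(i["tvec"]).ravel()
o=env.get_obs(); T=o["orientation"]; print(C, T.T@(C-o["tool_pos"]), np.round(R@T,2), i["mtx"])
yaw0=np.arctan2(T[1,0],T[0,0]);print(yaw0)
for p,y in (((470,262,330),-.247),((532,-220,330),.03)): print(delta(p,y,[165.034,524.661,218.653],yaw0))
E
```

```text
[ 93.67888541 546.42844637 385.59637587] [  -0.63970417 -166.91971634   74.59272915] [[ 1.    0.    0.  ]
 [ 0.   -0.27 -0.96]
 [ 0.    0.96 -0.27]] [[287.95352504   0.         316.96374726]
 [  0.         287.95352504 206.11660555]
 [  0.           0.           1.        ]]
1.265972410698442
(array([-15.902, -11.135, -36.974]), array([0.   , 1.513, 0.   ]))
(array([-60.02 , -11.135, -57.354]), array([0.   , 1.236, 0.   ]))
```

```bash
python3 - <<'E'
from h import *
print(delta((550,245,260),-.247,[165.034,524.661,218.653],1.266))
E
```

```text
(array([-15.124,  -4.135, -45.115]), array([0.   , 1.513, 0.   ]))
```

Request:
{"fn": "play_rows", "kwargs": {"series": [{"tx": -15.124,"ty": -4.135,"tz": -45.115,"wx": 0,"wy": 1.513,"wz": 0,"gripper": 9.3},{"tx": -15.124,"ty": -4.135,"tz": -45.115,"wx": 0,"wy": 1.513,"wz": 0,"gripper": 9.3},{"tx": -15.124,"ty": -4.135,"tz": -45.115,"wx": 0,"wy": 1.513,"wz": 0,"gripper": 9.3},{"tx": -15.124,"ty": -4.135,"tz": -45.115,"wx": 0,"wy": 1.513,"wz": 0,"gripper": 9.3},{"tx": -15.124,"ty": -4.135,"tz": -45.115,"wx": 0,"wy": 1.513,"wz": 0,"gripper": 9.3},{"tx": -15.124,"ty": -4.135,"tz": -45.115,"wx": 0,"wy": 1.513,"wz": 0,"gripper": 9.3},{"tx": -15.124,"ty": -4.135,"tz": -45.115,"wx": 0,"wy": 1.513,"wz": 0,"gripper": 9.3},{"tx": -15.124,"ty": -4.135,"tz": -45.115,"wx": 0,"wy": 1.513,"wz": 0,"gripper": 9.3},{"tx": -15.124,"ty": -4.135,"tz": -45.115,"wx": 0,"wy": 1.513,"wz": 0,"gripper": 9.3},{"tx": -15.124,"ty": -4.135,"tz": -45.115,"wx": 0,"wy": 1.513,"wz": 0,"gripper": 9.3},{"tx": -15.124,"ty": -4.135,"tz": -45.115,"wx": 0,"wy": 1.513,"wz": 0,"gripper": 9.3},{"tx": -15.124,"ty": -4.135,"tz": -45.115,"wx": 0,"wy": 1.513,"wz": 0,"gripper": 9.3},{"tx": -15.124,"ty": -4.135,"tz": -45.115,"wx": 0,"wy": 1.513,"wz": 0,"gripper": 9.3},{"tx": -15.124,"ty": -4.135,"tz": -45.115,"wx": 0,"wy": 1.513,"wz": 0,"gripper": 9.3},{"tx": -15.124,"ty": -4.135,"tz": -45.115,"wx": 0,"wy": 1.513,"wz": 0,"gripper": 9.3},{"tx": -15.124,"ty": -4.135,"tz": -45.115,"wx": 0,"wy": 1.513,"wz": 0,"gripper": 9.3},{"tx": -15.124,"ty": -4.135,"tz": -45.115,"wx": 0,"wy": 1.513,"wz": 0,"gripper": 9.3},{"tx": -15.124,"ty": -4.135,"tz": -45.115,"wx": 0,"wy": 1.513,"wz": 0,"gripper": 9.3}]}}

```text
time_s: 2.6
tool_pos: [549.8, 245.2, 260.1]
orientation: [[0.97, 0.0, 0.244], [-0.244, -0.0, 0.97], [0.0, -1.0, 0.0]]
contact_force: [0.2, -0.2, 0.5]
gripper_width: 93.4
```

```bash
python3 - <<'E'
from h import *
i=eyes.camera_info("wrist"); b,d=eyes.snapshot("wrist"); cv2.imwrite("pics/b_w.png",b); np.savez("b.npz",d=d,b=b,**{k:np.array(v) for k,v in i.items()})
for n in ("tank","tank_bore","seal"):
    r=eyes.pinpoint(n,"wrist") if n!="seal" else []; print(n,[(np.round(x["location"],1).tolist(),round(x["conf"],2)) for x in r[:2]])
P,u,v=cloud("wrist",d,i)
m=(abs(P[:,0]-545)<170)&(abs(P[:,1]-245)<170)
print(np.histogram(P[m,2],bins=np.arange(-6,136,4)))
m&=(P[:,2]>104)&(P[:,2]<124)
g=np.zeros((600,600),np.uint8)
px=((P[m,0]-245)).astype(int); py=((P[m,1]+55)).astype(int); g[px.clip(0,599),py.clip(0,599)]=np.clip((P[m,2]-100)*10,0,255)
cv2.imwrite("pics/b_g.png",g[::-1,::-1])
E
```

```text
tank [([530.2, 243.8, 4.0], 0.71)]
tank_bore [([623.5, 218.5, 111.0], 0.63), ([756.0, -17.8, -0.4], 0.17)]
seal []
(array([    8, 19049,  1968,  8696,  2208,   342,   221,   234,   244,
         259,   272,   347,   278,   292,   481,  1057,   979,   267,
         255,   246,   147,   147,   681,    89,   104,   403,   410,
         434,   885,  4075,  4300,   773,    86,     0,     0]), array([ -6,  -2,   2,   6,  10,  14,  18,  22,  26,  30,  34,  38,  42,
        46,  50,  54,  58,  62,  66,  70,  74,  78,  82,  86,  90,  94,
        98, 102, 106, 110, 114, 118, 122, 126, 130, 134]))
```

View pics/b_w.png

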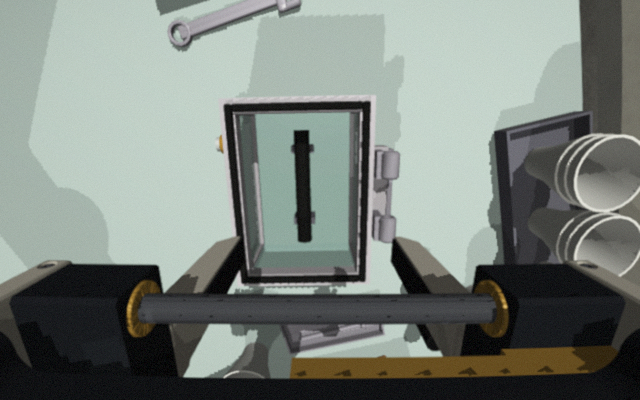

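View pics/b_g.png

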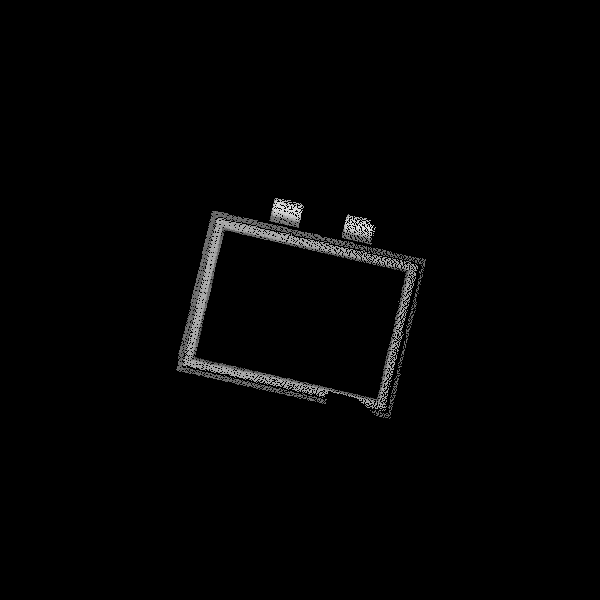

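The wrist view shows the tank's rim and its black seal, with the two knuckles at pixels (388,163) and (385,228). The height map gives clean outlines for both, so I can fit the rectangle and the knuckles.

```bash
cat > fit.py <<'E'
from h import *
from scipy.optimize import minimize_scalar
z=np.load("b.npz"); P,u,v=cloud("wrist",z["d"],{k:z[k] for k in("mtx","D","rvec","tvec")})
m=(abs(P[:,0]-545)<170)&(abs(P[:,1]-245)<170)&(P[:,2]>106)&(P[:,2]<126); Q=P[m]
c0=np.array([530,245])
def rot(y): 
    c,s=np.cos(y),np.sin(y); return (Q[:,:2]-c0)@np.array([[c,-s],[s,c]])
def cost(y):
    L=rot(y); k=(L[:,0]<95)
    hx=np.histogram(L[k,0],np.arange(-110,110,1.))[0]; hy=np.histogram(L[k,1],np.arange(-140,140,1.))[0]
    return -(hx.astype(float)**2).sum()-(hy.astype(float)**2).sum()
ys=np.arange(-.35,-.1,.002); cs=np.array([cost(y) for y in ys]); print("yaw sharp",ys[cs.argmin()])
rim=Q[rot(-.24)[:,0]<84]; r=cv2.minAreaRect(rim[:,:2].astype(np.float32)); print(r, np.radians(r[2]))
for yaw in (ys[cs.argmin()],):
    L=rot(yaw)
    k=(L[:,0]<86); print("rim x",np.percentile(L[k,0],[0.1,.5,99.5,99.9]),"y",np.percentile(L[k,1],[.1,.5,99.5,99.9]))
    kn=L[:,0]>92; K=L[kn]; Z=Q[kn,2]
    print("kn x",np.percentile(K[:,0],[1,50,99]),"z",np.percentile(Z,[50,95,99]))
    h,e=np.histogram(K[:,1],np.arange(-75,75,1.)); print(dict(zip(e.astype(int),h)))
    hi=Z>np.percentile(Z,80); print("top line x",K[hi,0].mean(),K[hi,0].std())
    hb=np.histogram(L[k,0],np.arange(-90,92,2.)); print(dict(zip(hb[1].astype(int),hb[0])))
    sm=(abs(L[:,0])<66)&k; print("z seal",np.percentile(Q[sm,2],[10,50,90]))
E
python3 fit.py
```

```text
yaw sharp -0.22599999999999987
((529.9368286132812, 244.10601806640625), (220.61874389648438, 164.42579650878906), 76.99385833740234) 1.343796331801758
rim x [-81.48189442 -81.06797462  85.22365931  85.79321357] y [-110.76048831 -110.21885691  108.82074176  109.18697956]
kn x [ 92.20246706  99.2368862  108.74316109] z [120.34625402 122.36590622 122.97115088]
{np.int64(-75): np.int64(0), np.int64(-74): np.int64(0), np.int64(-73): np.int64(0), np.int64(-72): np.int64(0), np.int64(-71): np.int64(0), np.int64(-70): np.int64(0), np.int64(-69): np.int64(0), np.int64(-68): np.int64(0), np.int64(-67): np.int64(0), np.int64(-66): np.int64(0), np.int64(-65): np.int64(0), np.int64(-64): np.int64(0), np.int64(-63): np.int64(0), np.int64(-62): np.int64(0), np.int64(-61): np.int64(0), np.int64(-60): np.int64(0), np.int64(-59): np.int64(0), np.int64(-58): np.int64(0), np.int64(-57): np.int64(0), np.int64(-56): np.int64(0), np.int64(-55): np.int64(1), np.int64(-54): np.int64(4), np.int64(-53): np.int64(3), np.int64(-52): np.int64(6), np.int64(-51): np.int64(9), np.int64(-50): np.int64(9), np.int64(-
[... 5357 characters left out ...]
, np.int64(44): np.int64(55), np.int64(46): np.int64(53), np.int64(48): np.int64(60), np.int64(50): np.int64(54), np.int64(52): np.int64(53), np.int64(54): np.int64(50), np.int64(56): np.int64(59), np.int64(58): np.int64(51), np.int64(60): np.int64(54), np.int64(62): np.int64(59), np.int64(64): np.int64(101), np.int64(66): np.int64(416), np.int64(68): np.int64(452), np.int64(70): np.int64(327), np.int64(72): np.int64(342), np.int64(74): np.int64(288), np.int64(76): np.int64(218), np.int64(78): np.int64(335), np.int64(80): np.int64(330), np.int64(82): np.int64(29), np.int64(84): np.int64(99), np.int64(86): np.int64(0), np.int64(88): np.int64(0)}
z seal [109.67201617 112.02532676 117.23714643]
```

```bash
python3 - <<'E'
from h import *
print(delta((552,-221,200),.03,[550,245,260],-.247))
E
```

```text
(array([ 11.587,   6.   , -45.137]), array([ 0.   , -0.277,  0.   ]))
```

Request:
{"fn": "play_rows", "kwargs": {"series": [{"tx": 11.587,"ty": 6,"tz": -45.137,"wx": 0,"wy": -0.277,"wz": 0,"gripper": 9.3},{"tx": 11.587,"ty": 6,"tz": -45.137,"wx": 0,"wy": -0.277,"wz": 0,"gripper": 9.3},{"tx": 11.587,"ty": 6,"tz": -45.137,"wx": 0,"wy": -0.277,"wz": 0,"gripper": 9.3},{"tx": 11.587,"ty": 6,"tz": -45.137,"wx": 0,"wy": -0.277,"wz": 0,"gripper": 9.3},{"tx": 11.587,"ty": 6,"tz": -45.137,"wx": 0,"wy": -0.277,"wz": 0,"gripper": 9.3},{"tx": 11.587,"ty": 6,"tz": -45.137,"wx": 0,"wy": -0.277,"wz": 0,"gripper": 9.3},{"tx": 11.587,"ty": 6,"tz": -45.137,"wx": 0,"wy": -0.277,"wz": 0,"gripper": 9.3},{"tx": 11.587,"ty": 6,"tz": -45.137,"wx": 0,"wy": -0.277,"wz": 0,"gripper": 9.3},{"tx": 11.587,"ty": 6,"tz": -45.137,"wx": 0,"wy": -0.277,"wz": 0,"gripper": 9.3},{"tx": 11.587,"ty": 6,"tz": -45.137,"wx": 0,"wy": -0.277,"wz": 0,"gripper": 9.3},{"tx": 11.587,"ty": 6,"tz": -45.137,"wx": 0,"wy": -0.277,"wz": 0,"gripper": 9.3},{"tx": 11.587,"ty": 6,"tz": -45.137,"wx": 0,"wy": -0.277,"wz": 0,"gripper": 9.3},{"tx": 11.587,"ty": 6,"tz": -45.137,"wx": 0,"wy": -0.277,"wz": 0,"gripper": 9.3},{"tx": 11.587,"ty": 6,"tz": -45.137,"wx": 0,"wy": -0.277,"wz": 0,"gripper": 9.3}]}}

```text
time_s: 4.15
tool_pos: [552.3, -219.5, 200.4]
orientation: [[0.999, 0.0, -0.032], [0.032, 0.0, 0.999], [0.0, -1.0, 0.0]]
contact_force: [-0.2, -0.2, -0.5]
gripper_width: 93.0
```

```bash
python3 - <<'E'
from h import *
i=eyes.camera_info("wrist"); b,d=eyes.snapshot("wrist"); cv2.imwrite("pics/c_w.png",b); np.savez("c.npz",d=d,b=b,**{k:np.array(v) for k,v in i.items()})
P,u,v=cloud("wrist",d,i)
m=(abs(P[:,0]-545)<110)&(abs(P[:,1]+220)<140)
print(np.histogram(P[m,2],bins=np.arange(-6,136,4)))
top=P[m&(abs(P[:,2]-38)<4)]; print("z",np.median(top[:,2]))
r=cv2.minAreaRect(top[top[:,0]<625][:,:2].astype(np.float32)); print(r,np.radians(r[2]))
h=P[m&(P[:,2]>72)&(P[:,2]<86)&(abs(P[:,0]-532)<25)]; print("handle",len(h),cv2.minAreaRect(h[:,:2].astype(np.float32)),np.median(h[:,2]))
for n in ("lid_handle","lid_bore"): print(n,[(np.round(x["location"],1).tolist(),round(x["conf"],2)) for x in eyes.pinpoint(n,"wrist")[:1]])
g=np.zeros((300,300),np.uint8); k=P[m]
g[(k[:,0]-395).astype(int).clip(0,299),(k[:,1]+370).astype(int).clip(0,299)]=np.clip(k[:,2]*2.5,0,255)
g=cv2.resize(g[::-1,::-1],None,fx=1.3,fy=1.3)
o=np.zeros((400,640+390,3),np.uint8); o[:,:640]=b; o[:390,640:]=g[...,None]; cv2.imwrite("pics/c.png",cv2.resize(o,(800,310)))
E
```

```text
(array([    0,  7391,   550,     0,     0,    15,    26,     4,    47,
         112,  2476, 22943,   803,     3,     9,     7,    13,     3,
           2,     6,   125,  1455,     0,     0,     0,     0,     0,
           0,     0,     0,     0,     0,     0,     0,     0]), array([ -6,  -2,   2,   6,  10,  14,  18,  22,  26,  30,  34,  38,  42,
        46,  50,  54,  58,  62,  66,  70,  74,  78,  82,  86,  90,  94,
        98, 102, 106, 110, 114, 118, 122, 126, 130, 134]))
z 38.97505417121091
((535.4986572265625, -219.30982971191406), (179.17898559570312, 226.48492431640625), 1.2580183744430542) 0.02195656268461818
handle 1585 ((531.265869140625, -219.4348907470703), (15.924869537353516, 109.24929809570312), 1.1579192876815796) 79.71659120526752
lid_handle [([531.8, -216.8, 72.1], 0.83)]
lid_bore [([637.5, -215.9, 31.6], 0.88)]
```

View pics/c.png

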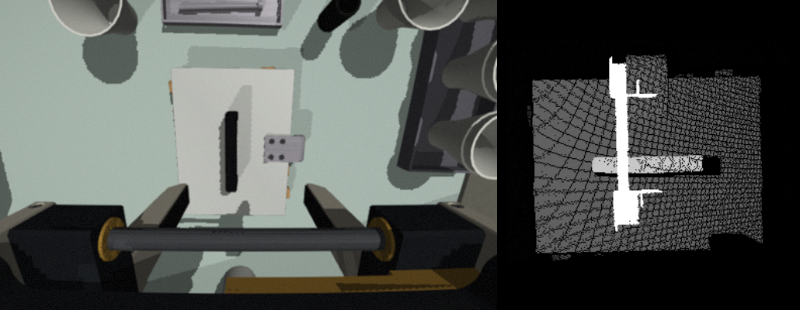

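The lid's handle sits at (531.3, -219.4) with its top at z≈79.7, where 79 is expected. The size and yaw (0.021) are also consistent. Next is the descent to grasp at TCP z=53.

```bash
python3 - <<'E'
from h import *
o=env.get_obs(); T=o["orientation"]; print(o["tool_pos"],np.arctan2(T[1,0],T[0,0]),o["time_s"])
print(delta((531.3,-219.4,110),.021,[552,-221,200],.03),delta((531.3,-219.4,53),.021,[552,-221,200],.03))
E
```

```text
[ 552.27570894 -219.8693716   200.38898072] 0.03170091288643086 4.3
(array([-2.064,  9.   ,  0.222]), array([0.   , 0.009, 0.   ])) (array([-2.064, 14.7  ,  0.222]), array([0.   , 0.009, 0.   ]))
```

Request:
{"fn": "play_rows", "kwargs": {"series": [{"tx": -2.064,"ty": 9,"tz": 0.222,"wx": 0,"wy": 0.009,"wz": 0,"gripper": 9.3},{"tx": -2.064,"ty": 9,"tz": 0.222,"wx": 0,"wy": 0.009,"wz": 0,"gripper": 9.3},{"tx": -2.064,"ty": 9,"tz": 0.222,"wx": 0,"wy": 0.009,"wz": 0,"gripper": 9.3},{"tx": -2.064,"ty": 12,"tz": 0.222,"wx": 0,"wy": 0.009,"wz": 0,"gripper": 9.3},{"tx": -2.064,"ty": 14.7,"tz": 0.222,"wx": 0,"wy": 0.009,"wz": 0,"gripper": 9.3},{"tx": -2.064,"ty": 14.7,"tz": 0.222,"wx": 0,"wy": 0.009,"wz": 0,"gripper": 9.3},{"tx": -2.064,"ty": 14.7,"tz": 0.222,"wx": 0,"wy": 0.009,"wz": 0,"gripper": 9.3},{"tx": -2.064,"ty": 14.7,"tz": 0.222,"wx": 0,"wy": 0.009,"wz": 0,"gripper": 4},{"tx": -2.064,"ty": 14.7,"tz": 0.222,"wx": 0,"wy": 0.009,"wz": 0,"gripper": 2.5},{"tx": -2.064,"ty": 14.7,"tz": 0.222,"wx": 0,"wy": 0.009,"wz": 0,"gripper": 2.5},{"tx": -2.064,"ty": 14.7,"tz": 0.222,"wx": 0,"wy": 0.009,"wz": 0,"gripper": 2.5}]}}

```text
time_s: 5.4
tool_pos: [531.6, -219.6, 53.8]
orientation: [[1.0, 0.001, -0.021], [0.021, -0.001, 1.0], [0.001, -1.0, -0.001]]
contact_force: [0.1, -0.0, 0.1]
gripper_width: 65.2
```

Request:
{"fn": "play_rows", "kwargs": {"series": [{"tx": 0,"ty": 0,"tz": 0,"wx": 0,"wy": 0,"wz": 0,"gripper": 0},{"tx": 0,"ty": 0,"tz": 0,"wx": 0,"wy": 0,"wz": 0,"gripper": 0},{"tx": 0,"ty": 0,"tz": 0,"wx": 0,"wy": 0,"wz": 0,"gripper": 0},{"tx": 0,"ty": 0,"tz": 0,"wx": 0,"wy": 0,"wz": 0,"gripper": 0},{"tx": 0,"ty": 0,"tz": 0,"wx": 0,"wy": 0,"wz": 0,"gripper": 0},{"tx": 0,"ty": 0,"tz": 0,"wx": 0,"wy": 0,"wz": 0,"gripper": 0},{"tx": 0,"ty": 0,"tz": 0,"wx": 0,"wy": 0,"wz": 0,"gripper": 0},{"tx": 0,"ty": 0,"tz": 0,"wx": 0,"wy": 0,"wz": 0,"gripper": 0},{"tx": 0,"ty": 0,"tz": 0,"wx": 0,"wy": 0,"wz": 0,"gripper": 0}]}}

```text
time_s: 6.3
tool_pos: [531.3, -219.4, 53.0]
orientation: [[1.0, 0.0, -0.021], [0.021, -0.0, 1.0], [0.0, -1.0, -0.0]]
contact_force: [0.5, 1.0, -0.3]
gripper_width: 15.9
```

Request:
{"fn": "play_rows", "kwargs": {"series": [{"tx": 0,"ty": -1,"tz": 0,"wx": 0,"wy": 0,"wz": 0,"gripper": 0},{"tx": 0,"ty": -3,"tz": 0,"wx": 0,"wy": 0,"wz": 0,"gripper": 0},{"tx": 0,"ty": -6,"tz": 0,"wx": 0,"wy": 0,"wz": 0,"gripper": 0},{"tx": 0,"ty": -9,"tz": 0,"wx": 0,"wy": 0,"wz": 0,"gripper": 0},{"tx": 0,"ty": -12,"tz": 0,"wx": 0,"wy": 0,"wz": 0,"gripper": 0},{"tx": 0,"ty": -13.2,"tz": 0,"wx": 0,"wy": 0,"wz": 0,"gripper": 0},{"tx": 0,"ty": -13.7,"tz": 0,"wx": 0,"wy": 0,"wz": 0,"gripper": 0},{"tx": 0,"ty": -13.7,"tz": 0,"wx": 0,"wy": 0,"wz": 0,"gripper": 0}]}}

```text
time_s: 7.1
tool_pos: [530.9, -219.1, 189.5]
orientation: [[1.0, -0.001, -0.021], [0.021, 0.0, 1.0], [-0.001, -1.0, 0.0]]
contact_force: [0.3, 0.4, -5.4]
gripper_width: 15.8
```

```bash
python3 - <<'E'
from h import *
o=env.get_obs(); T=o["orientation"]; print(o["tool_pos"],np.arctan2(T[1,0],T[0,0]),o["gripper_width"],o["contact_force"],o["torque"])
print(delta((529.8,244,190),-.2265,[531.3,-219.4,190],.021))
E
```

```text
[ 530.93047766 -219.14465821  189.52610702] 0.02103667505494283 15.772258158496987 [ 0.30557034  0.38855447 -5.37971895] [-0.06351582  0.10927642 -0.02058505]
(array([ 0.823,  0.   , 46.333]), array([0.    , 0.2475, 0.    ]))
```

Request:
{"fn": "play_rows", "kwargs": {"series": [{"tx": 0.02,"ty": 0,"tz": 1,"wx": 0,"wy": 0.005,"wz": 0,"gripper": 0},{"tx": 0.05,"ty": 0,"tz": 3,"wx": 0,"wy": 0.015,"wz": 0,"gripper": 0},{"tx": 0.1,"ty": 0,"tz": 6,"wx": 0,"wy": 0.03,"wz": 0,"gripper": 0},{"tx": 0.16,"ty": 0,"tz": 9,"wx": 0,"wy": 0.047,"wz": 0,"gripper": 0},{"tx": 0.22,"ty": 0,"tz": 12.5,"wx": 0,"wy": 0.065,"wz": 0,"gripper": 0},{"tx": 0.28,"ty": 0,"tz": 16,"wx": 0,"wy": 0.085,"wz": 0,"gripper": 0},{"tx": 0.35,"ty": 0,"tz": 19.5,"wx": 0,"wy": 0.105,"wz": 0,"gripper": 0},{"tx": 0.41,"ty": 0,"tz": 23,"wx": 0,"wy": 0.123,"wz": 0,"gripper": 0},{"tx": 0.47,"ty": 0,"tz": 26.5,"wx": 0,"wy": 0.142,"wz": 0,"gripper": 0},{"tx": 0.53,"ty": 0,"tz": 30,"wx": 0,"wy": 0.16,"wz": 0,"gripper": 0},{"tx": 0.6,"ty": 0,"tz": 33.5,"wx": 0,"wy": 0.18,"wz": 0,"gripper": 0},{"tx": 0.65,"ty": 0,"tz": 37,"wx": 0,"wy": 0.198,"wz": 0,"gripper": 0},{"tx": 0.71,"ty": 0,"tz": 40,"wx": 0,"wy": 0.214,"wz": 0,"gripper": 0},{"tx": 0.76,"ty": 0,"tz": 43,"wx": 0,"wy": 0.23,"wz": 0,"gripper": 0},{"tx": 0.8,"ty": 0,"tz": 45,"wx": 0,"wy": 0.24,"wz": 0,"gripper": 0},{"tx": 0.823,"ty": 0,"tz": 46,"wx": 0,"wy": 0.2475,"wz": 0,"gripper": 0},{"tx": 0.823,"ty": 0,"tz": 46.333,"wx": 0,"wy": 0.2475,"wz": 0,"gripper": 0},{"tx": 0.823,"ty": 0,"tz": 46.333,"wx": 0,"wy": 0.2475,"wz": 0,"gripper": 0},{"tx": 0.823,"ty": 0,"tz": 46.333,"wx": 0,"wy": 0.2475,"wz": 0,"gripper": 0}]}}

```text
time_s: 9.0
tool_pos: [529.7, 243.0, 189.6]
orientation: [[0.974, -0.001, 0.225], [-0.225, -0.001, 0.974], [-0.001, -1.0, -0.001]]
contact_force: [-0.5, -1.0, -4.6]
gripper_width: 15.5
```

```bash
cat > look.py <<'E'
from h import *; import sys
nm=sys.argv[1]
o=env.get_obs(); T=o["orientation"]; print(o["time_s"],o["tool_pos"],np.arctan2(T[1,0],T[0,0]),o["gripper_width"],o["contact_force"],o["torque"])
i=eyes.camera_info("wrist"); b,d=eyes.snapshot("wrist"); np.savez(nm+".npz",d=d,b=b,**{k:np.array(v) for k,v in i.items()})
P,u,v=cloud("wrist",d,i)
c=o["tool_pos"][:2]; L=(P[:,:2]-c)@np.array([[np.cos(-.2265),-np.sin(-.2265)],[np.sin(-.2265),np.cos(-.2265)]])
m=(abs(L[:,0])<130)&(abs(L[:,1])<140)
print(np.histogram(P[m,2],bins=np.arange(90,240,5)))
g=np.zeros((300,300),np.uint8); g[(L[m,0]+150).astype(int),(L[m,1]+150).astype(int)]=np.clip((P[m,2]-60)*1.6,0,255)
g=cv2.resize(g[::-1,::-1],None,fx=1.3,fy=1.3)
q=np.zeros((400,1030,3),np.uint8); q[:,:640]=b; q[:390,640:]=g[...,None]; cv2.imwrite(f"pics/{nm}.png",cv2.resize(q,(800,310)))
E
python3 look.py d
```

```text
9.0 [529.69459385 243.010223   189.62771643] -0.22719002501927804 15.521650756294141 [-0.51979996 -0.98223317 -4.63926378] [-0.04095554  0.138186   -0.03613986]
(array([    0,     0,     0,     0,     0,     0,     0,     0,     0,
           0,     0,     0,     0,     0,    55,    44, 11048, 42599,
         230,    26,    90,   151,   202,   213,   598,  4320,   280,
         262,   139]), array([ 90,  95, 100, 105, 110, 115, 120, 125, 130, 135, 140, 145, 150,
       155, 160, 165, 170, 175, 180, 185, 190, 195, 200, 205, 210, 215,
       220, 225, 230, 235]))
```

View pics/d.png

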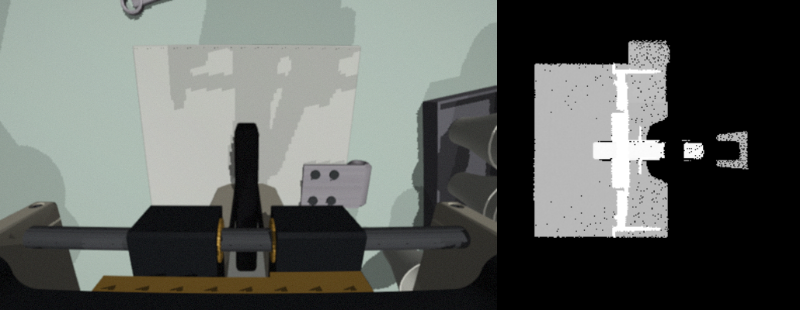

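The lid hides the tank from the wrist camera. The lid plane, its edges and the knuckle (about 345,183) are clear though, so I can measure the lid in the gripper.

```bash
cat > lidfit.py <<'E'
from h import *; import sys
z=np.load(sys.argv[1]+".npz"); tz=float(sys.argv[2]); P,u,v=cloud("wrist",z["d"],{k:z[k] for k in("mtx","D","rvec","tvec")})
c0=np.array([529.8,244.0]); yaw=-.2265
Rz=np.array([[np.cos(yaw),-np.sin(yaw)],[np.sin(yaw),np.cos(yaw)]]); L=np.c_[(P[:,:2]-c0)@Rz,P[:,2]]
m=(abs(L[:,0])<125)&(abs(L[:,1])<140)&(abs(L[:,2]-tz)<8); Q=L[m]
pl=Q[(abs(Q[:,0])<82)]; 
for _ in range(3):
    A=np.c_[pl[:,:2],np.ones(len(pl))]; s=np.linalg.lstsq(A,pl[:,2],rcond=None)[0]; pl=pl[abs(A@s-pl[:,2])<2]
print("plane z at centre",s[2],"slopes x,y",s[:2])
def edge(ax,sg,lo,hi):
    o=1-ax; bs=[];es=[]
    for t in np.arange(lo,hi,4.):
        k=pl[(pl[:,o]>=t)&(pl[:,o]<t+4)]
        if len(k)>10: bs.append(t+2); es.append(sg*np.max(sg*k[:,ax]))
    f=np.polyfit(bs,es,1); r=np.array(es)-np.polyval(f,bs); k=abs(r)<1.5; f=np.polyfit(np.array(bs)[k],np.array(es)[k],1)
    return f,np.std(r)
pl=L[(abs(L[:,0])<125)&(abs(L[:,1])<140)]; pl=pl[abs(pl[:,:2]@s[:2]+s[2]-pl[:,2])<3]
print("-x",edge(0,-1,-20,100)); print("+x",edge(0,1,32,100)); print("+y",edge(1,1,-75,75))
# knuckle
k=L[(L[:,0]>88)&(L[:,0]<115)&(abs(L[:,1])<45)&(abs(L[:,2]-tz)<14)]
print("kn n",len(k),"x",np.percentile(k[:,0],[1,99]),"y",np.percentile(k[:,1],[1,99,99.8]),"z",np.percentile(k[:,2],[50,95,99]))
hi=k[:,2]>np.percentile(k[:,2],80); print("top line x",k[hi,0].mean(),k[hi,0].std())
h=L[(abs(L[:,0])<20)&(L[:,1]>10)&(L[:,1]<75)&(L[:,2]>tz+35)&(L[:,2]<tz+47)]
print("handle far half x",np.percentile(h[:,0],[1,99]),"y end",np.percentile(h[:,1],[99,99.8]))
E
python3 lidfit.py d 175
```

```text
plane z at centre 175.6656821709762 slopes x,y [-0.00131079 -0.00259297]
-x (array([ 2.82786731e-03, -8.51783463e+01]), np.float64(0.26629499204634677))
+x (array([8.81590950e-03, 8.58421433e+01]), np.float64(0.15705184832615562))
+y (array([-5.10593678e-03,  1.11684163e+02]), np.float64(0.2620777635144799))
kn n 1625 x [ 88.21649022 109.01265798] y [-20.52878264  18.59359327  18.71844963] z [178.0419231  179.19699708 179.6879818 ]
top line x 94.82186404860327 4.138211755323402
handle far half x [-7.21603374  8.34396693] y end [53.64287508 53.83185733]
```

```bash
python3 - <<'E'
from h import *
for k in range(3):
    o=env.get_obs(); T=o["orientation"]; print(o["time_s"],o["tool_pos"],np.arctan2(T[1,0],T[0,0]),o["qd"].round(3) if hasattr(o["qd"],"round") else o["qd"]); eyes.snapshot("side")
y=-.2265; R=np.array([[np.cos(y),-np.sin(y)],[np.sin(y),np.cos(y)]]); print(np.array([529.8,244])+R@[-.25,.2])
E
```

```text
9.05 [529.81932256 242.94729212 189.82429938] -0.2275776540751751 [-0.002 -0.004 -0.003  0.002  0.001  0.002]
9.1 [529.90466107 242.96700542 189.92273265] -0.22770313939196846 [ 0.002 -0.003 -0.004  0.002 -0.     0.002]
9.15 [529.99067875 243.06655228 190.05070339] -0.2277694825899152 [ 0.004  0.001 -0.004  0.005  0.    -0.   ]
[529.60129907 244.25103375]
```

Request:
{"fn": "play_rows", "kwargs": {"series": [{"tx": -0.025,"ty": 1,"tz": 0.02,"wx": 0,"wy": -0.004,"wz": 0,"gripper": 0},{"tx": -0.025,"ty": 2.2,"tz": 0.02,"wx": 0,"wy": -0.004,"wz": 0,"gripper": 0},{"tx": -0.025,"ty": 3,"tz": 0.02,"wx": 0,"wy": -0.004,"wz": 0,"gripper": 0},{"tx": -0.025,"ty": 3.4,"tz": 0.02,"wx": 0,"wy": -0.004,"wz": 0,"gripper": 0},{"tx": -0.025,"ty": 3.4,"tz": 0.02,"wx": 0,"wy": -0.004,"wz": 0,"gripper": 0},{"tx": -0.025,"ty": 3.4,"tz": 0.02,"wx": 0,"wy": -0.004,"wz": 0,"gripper": 0},{"tx": -0.025,"ty": 3.4,"tz": 0.02,"wx": 0,"wy": -0.004,"wz": 0,"gripper": 0},{"tx": -0.025,"ty": 3.4,"tz": 0.02,"wx": 0,"wy": -0.004,"wz": 0,"gripper": 0}]}}

```text
time_s: 10.0
tool_pos: [529.9, 244.4, 156.5]
orientation: [[0.975, 0.001, 0.221], [-0.221, 0.0, 0.975], [0.001, -1.0, 0.0]]
contact_force: [-0.5, -0.3, -4.7]
gripper_width: 15.5
```

```bash
python3 look.py e |head -1; python3 lidfit.py e 141
python3 - <<'E'
from h import *
z=np.load("e.npz"); P,u,v=cloud("wrist",z["d"],{k:z[k] for k in("mtx","D","rvec","tvec")})
c0=np.array([529.8,244.0]); y=-.2265
L=(P[:,:2]-c0)@np.array([[np.cos(y),-np.sin(y)],[np.sin(y),np.cos(y)]])
k=(L[:,0]>92)&(L[:,0]<115)&(abs(L[:,1])<70)&(P[:,2]>108)&(P[:,2]<126); print("tank kn",k.sum(),np.percentile(L[k,1],[0,1,50,99,100]) if k.any() else "")
hi=k&(P[:,2]>np.percentile(P[k,2],75)); print(L[hi,0].mean(),P[hi,2].mean())
b,d=eyes.snapshot("side"); np.save("side_e.npy",d)
cv2.imwrite("pics/e_s.png",np.hstack([cv2.resize(b[130:240,200:320],(480,440),interpolation=cv2.INTER_CUBIC),cv2.resize(z["b"][120:340,340:500],(320,440))]))
E
```

```text
10.0 [529.90225889 244.3861976  156.48109007] -0.22239536778308194 15.48799063575601 [-0.4888782  -0.33027221 -4.72378861] [-0.08250987  0.05709379  0.01734686]
plane z at centre 142.52913175493427 slopes x,y [ 0.00016374 -0.00148465]
-x (array([-1.42041472e-03, -8.52499687e+01]), np.float64(0.23901810432812928))
+x (array([1.05451044e-02, 8.54114290e+01]), np.float64(0.18160471005738804))
+y (array([-5.86311345e-04,  1.13019160e+02]), np.float64(0.24689328936429372))
kn n 1627 x [ 88.17590327 108.96924502] y [-19.01596971  20.43812566  20.66547934] z [144.99599906 146.18766526 146.67136858]
top line x 95.13101838722092 4.049216638245419
handle far half x [-7.51476683  8.08322502] y end [54.96948166 55.13482364]
tank kn 657 [-40.55128296 -36.92391529  37.34877404  52.00580992  52.12470492]
100.1802238299576 121.95310102583994
```

View pics/e_s.png

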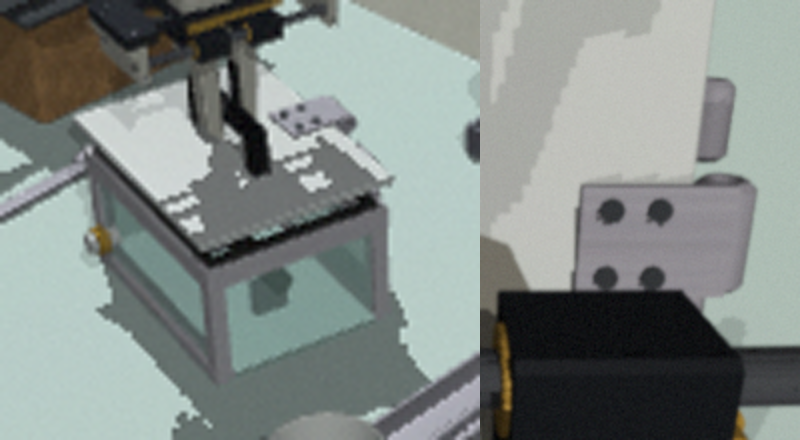

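The lid is aligned over the tank to within about 0.5 mm and level, and the knuckle lies between the tank's knuckles (right crop: one visible above it at about 715,120). Next I'll lower it step by step.

Request:
{"fn": "play_rows", "kwargs": {"series": [{"tx": 0,"ty": 0.5,"tz": 0,"wx": 0,"wy": 0,"wz": 0,"gripper": 0},{"tx": 0,"ty": 1,"tz": 0,"wx": 0,"wy": 0,"wz": 0,"gripper": 0},{"tx": 0,"ty": 1.4,"tz": 0,"wx": 0,"wy": 0,"wz": 0,"gripper": 0},{"tx": 0,"ty": 1.6,"tz": 0,"wx": 0,"wy": 0,"wz": 0,"gripper": 0},{"tx": 0,"ty": 1.6,"tz": 0,"wx": 0,"wy": 0,"wz": 0,"gripper": 0},{"tx": 0,"ty": 1.6,"tz": 0,"wx": 0,"wy": 0,"wz": 0,"gripper": 0}]}}

```text
time_s: 10.7
tool_pos: [529.6, 244.3, 140.0]
orientation: [[0.975, -0.0, 0.221], [-0.221, -0.0, 0.975], [-0.0, -1.0, -0.0]]
contact_force: [-0.3, 0.4, -4.5]
gripper_width: 15.9
```

No contact yet. Going on down in small steps.

Request:
{"fn": "play_rows", "kwargs": {"series": [{"tx": 0,"ty": 0.1,"tz": 0,"wx": 0,"wy": 0,"wz": 0,"gripper": 0},{"tx": 0,"ty": 0.2,"tz": 0,"wx": 0,"wy": 0,"wz": 0,"gripper": 0},{"tx": 0,"ty": 0.3,"tz": 0,"wx": 0,"wy": 0,"wz": 0,"gripper": 0},{"tx": 0,"ty": 0.4,"tz": 0,"wx": 0,"wy": 0,"wz": 0,"gripper": 0},{"tx": 0,"ty": 0.4,"tz": 0,"wx": 0,"wy": 0,"wz": 0,"gripper": 0},{"tx": 0,"ty": 0.4,"tz": 0,"wx": 0,"wy": 0,"wz": 0,"gripper": 0}]}}

```text
time_s: 11.3
tool_pos: [529.9, 244.3, 136.5]
orientation: [[0.975, 0.001, 0.221], [-0.221, 0.0, 0.975], [0.001, -1.0, 0.0]]
contact_force: [-1.2, -0.2, 2.6]
gripper_width: 16.0
```

Request:
{"fn": "play_rows", "kwargs": {"series": [{"tx": 0,"ty": 0.1,"tz": 0,"wx": 0,"wy": 0,"wz": 0,"gripper": 0},{"tx": 0,"ty": 0.2,"tz": 0,"wx": 0,"wy": 0,"wz": 0,"gripper": 0},{"tx": 0,"ty": 0.3,"tz": 0,"wx": 0,"wy": 0,"wz": 0,"gripper": 0},{"tx": 0,"ty": 0.35,"tz": 0,"wx": 0,"wy": 0,"wz": 0,"gripper": 0},{"tx": 0,"ty": 0.35,"tz": 0,"wx": 0,"wy": 0,"wz": 0,"gripper": 0},{"tx": 0,"ty": 0.35,"tz": 0,"wx": 0,"wy": 0,"wz": 0,"gripper": 0}]}}

```text
time_s: 11.9
tool_pos: [529.9, 244.4, 133.8]
orientation: [[0.975, 0.001, 0.221], [-0.221, 0.0, 0.975], [0.001, -1.0, 0.001]]
contact_force: [-4.1, -1.2, 10.9]
gripper_width: 16.0
```

```bash
python3 look.py f |head -1; python3 lidfit.py f 119
```

```text
11.9 [529.87925988 244.35256336 133.83077825] -0.2223866930274248 15.974263328788405 [-4.0863347  -1.23983577 10.90157907] [-0.29905487  0.79912005  0.00357099]
plane z at centre 119.89410318108015 slopes x,y [-0.0001311  -0.00157267]
-x (array([-3.35094874e-03, -8.52661457e+01]), np.float64(0.2781715210119859))
+x (array([ -0.46263701, 123.97433663]), np.float64(5.680894044198871))
+y (array([-6.73026164e-04,  1.12981301e+02]), np.float64(0.2488222732300421))
kn n 2986 x [ 88.33006836 109.11636425] y [-34.03979026  44.45110018  44.85279421] z [121.4388171  123.26739947 123.73737518]
top line x 95.07305438189547 4.041509243799293
handle far half x [-7.57215159  8.04059321] y end [54.92134857 55.0726791 ]
```

```bash
cat > kn.py <<'E'
from h import *; import sys
z=np.load(sys.argv[1]+".npz"); P,u,v=cloud("wrist",z["d"],{k:z[k] for k in("mtx","D","rvec","tvec")})
c0=np.array([529.8,244.0]); y=-.2265
L=np.c_[(P[:,:2]-c0)@np.array([[np.cos(y),-np.sin(y)],[np.sin(y),np.cos(y)]]),P[:,2]]
for a,lo,hi in (("lid",-18,18),("tank+",25,50),("tank-",-50,-25)):
    k=L[(L[:,0]>90.5)&(L[:,0]<109.5)&(L[:,1]>lo)&(L[:,1]<hi)&(L[:,2]>112)]
    if len(k)<40: print(a,len(k)); continue
    # fit circle radius 10 in x,z
    from scipy.optimize import least_squares
    k=k[(k[:,0]>98)] if a=="lid" else k
    r=least_squares(lambda p: np.hypot(k[:,0]-p[0],k[:,2]-p[1])-10,[100,111],loss="soft_l1"); print(a,len(k),"x,z",r.x.round(2),"rms",np.sqrt(np.mean(r.fun**2)).round(2))
g=L[(L[:,0]>92)&(L[:,0]<108)&(L[:,2]>116)&(abs(L[:,1])<55)]; h,e=np.histogram(g[:,1],np.arange(-55,55,1)); print([int(a) for a,c in zip(e,h) if c<3])
E
python3 kn.py f
```

```text
lid 601 x,z [100.33 112.62] rms 0.5
tank+ 1153 x,z [100.56 111.62] rms 0.62
tank- 176 x,z [100.74 111.61] rms 0.52
[-55, -54, -53, -52, -51, -50, -49, -48, -47, -46, -45, -44, -43, -42, -41, -40, -39, -21, 21, 53]
```

Request:
{"fn": "play_rows", "kwargs": {"series": [{"tx": 0,"ty": 0.05,"tz": 0,"wx": 0,"wy": 0,"wz": 0,"gripper": 0},{"tx": 0,"ty": 0.1,"tz": 0,"wx": 0,"wy": 0,"wz": 0,"gripper": 0},{"tx": 0,"ty": 0.1,"tz": 0,"wx": 0,"wy": 0,"wz": 0,"gripper": 0},{"tx": 0,"ty": 0.1,"tz": 0,"wx": 0,"wy": 0,"wz": 0,"gripper": 0}]}}

```text
time_s: 12.35
tool_pos: [529.9, 244.4, 133.7]
orientation: [[0.975, 0.002, 0.22], [-0.22, 0.0, 0.975], [0.002, -1.0, 0.001]]
contact_force: [-5.9, -1.7, 15.1]
gripper_width: 15.6
```

```bash
python3 look.py g |head -1; python3 lidfit.py g 119|head -2; python3 kn.py g; python3 -c "
import cv2,numpy as np; b=np.load('g.npz')['b']; cv2.imwrite('pics/g_c.png',cv2.resize(b[90:300,340:520],(600,700)[0:2] if 0 else (514,600),interpolation=cv2.INTER_CUBIC))"
```

```text
12.35 [529.88956263 244.36980023 133.68523498] -0.2222813966348727 15.554153436798774 [-5.8988883  -1.66062542 15.07754689] [-0.36536481  1.09267687  0.0271881 ]
plane z at centre 119.76822857867302 slopes x,y [ 0.00066386 -0.00166542]
-x (array([-3.15832813e-03, -8.52454217e+01]), np.float64(0.2024458809305046))
lid 590 x,z [100.29 112.57] rms 0.48
tank+ 1151 x,z [100.56 111.61] rms 0.61
tank- 174 x,z [100.82 111.55] rms 0.48
[-55, -54, -53, -52, -51, -50, -49, -48, -47, -46, -45, -44, -43, -42, -41, -40, -39, -21, 21, 53]
```

View pics/g_c.png

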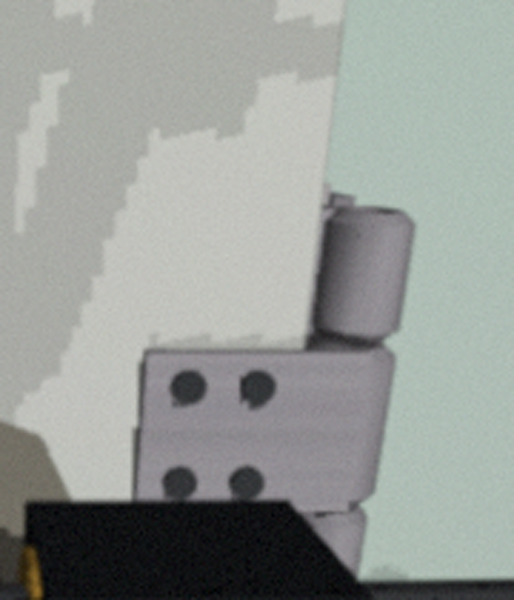

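Another 1 mm of command moved the lid only 0.13 mm and raised the force by 4 N, so it is at the rigid stop. The picture shows the lid knuckle between the tank knuckles with a gap at each end. I'll relieve the sideways force (-6 N in x) slightly and check again.

Request:
{"fn": "play_rows", "kwargs": {"series": [{"tx": -0.05,"ty": 0,"tz": -0.01,"wx": 0,"wy": 0,"wz": 0,"gripper": 0},{"tx": -0.1,"ty": 0,"tz": -0.03,"wx": 0,"wy": 0,"wz": 0,"gripper": 0},{"tx": -0.1,"ty": 0,"tz": -0.03,"wx": 0,"wy": 0,"wz": 0,"gripper": 0},{"tx": -0.1,"ty": 0,"tz": -0.03,"wx": 0,"wy": 0,"wz": 0,"gripper": 0},{"tx": -0.1,"ty": 0,"tz": -0.03,"wx": 0,"wy": 0,"wz": 0,"gripper": 0}]}}

```text
time_s: 12.9
tool_pos: [529.9, 244.3, 133.7]
orientation: [[0.975, 0.004, 0.221], [-0.221, 0.001, 0.975], [0.004, -1.0, 0.001]]
contact_force: [-1.6, -0.3, 13.6]
gripper_width: 15.5
```

```bash
python3 look.py i |head -1; python3 lidfit.py i 119; python3 kn.py i; python3 - <<'E'
from h import *
b,d=eyes.snapshot("side"); P,u,v=cloud("side",d); c0=np.array([529.8,244.0]); y=-.2265
for n in ("lid_bore","tank_bore","lid"): print(n,[(np.round(x["location"],1).tolist(),round(x["conf"],2)) for x in eyes.pinpoint(n,"side")[:1]])
L=(P[:,:2]-c0)@np.array([[np.cos(y),-np.sin(y)],[np.sin(y),np.cos(y)]])
k=(abs(L[:,0])<82)&(abs(L[:,1])<108)&(P[:,2]>112)&(P[:,2]<126); print("side lid top z",np.median(P[k,2]))
E
```

```text
12.9 [529.88867749 244.34492784 133.69119982] -0.22247823108867734 15.455611254203145 [-1.57258846 -0.3152385  13.59683014] [-0.29937423  0.55370917  0.00787309]
plane z at centre 119.77415310154328 slopes x,y [ 0.00064956 -0.00148826]
-x (array([-2.53980365e-03, -8.52633919e+01]), np.float64(0.33827701661496784))
+x (array([ -0.45035111, 124.16889666]), np.float64(5.72692076245434))
+y (array([5.01324098e-04, 1.12934770e+02]), np.float64(0.24668884124765855))
kn n 2979 x [ 88.39589735 108.95569655] y [-33.55661808  44.46285568  44.89220504] z [121.42879281 123.26232889 123.7218164 ]
top line x 95.08592339685903 4.078006176044812
handle far half x [-7.63760653  7.99109469] y end [54.94261211 55.1382703 ]
lid 603 x,z [100.38 112.57] rms 0.48
tank+ 1158 x,z [100.58 111.59] rms 0.63
tank- 171 x,z [100.68 111.65] rms 0.47
[-55, -54, -53, -52, -51, -50, -49, -48, -47, -46, -45, -44, -43, -42, -41, -40, -39, -21, 53]
lid_bore [([626.1, 221.7, 113.6], 0.74)]
tank_bore [([631.3, 224.8, 113.0], 0.78)]
lid [([532.2, 246.3, 112.6], 0.93)]
side lid top z 118.39121774703129
```

Every check agrees, so I'm handing in.

```bash
python3 - <<'E'
from h import *
o=env.get_obs(); print(o["contact_force"],o["gripper_width"],np.abs(o["qd"]).max()); env.hand_in()
E
```

```text
[-2.96127949 -1.15237988 13.58090282] 15.759223255864281 0.0026916835341475693
the job is handed in; nothing more can be done
```

The lid is on the tank, pressed down against the seal and still gripped by its handle. I handed the job in at about 13 s of the 45 s allowed. I took the lid by the middle of its bar, kept the path clear of the other things, and lowered it with its knuckle between the tank's two knuckles.

**Last checks:**

| Check | Result |
|---|---|
| Push | Tool reads about 13.6 N upward, so about 18 N bears on the seal and rim (flush needs 11 N) |
| Rigid stop | 1 mm more of command moved the lid only 0.13 mm |
| Level | Within 0.002 rad |
| Yaw to the tank | Within about 0.003 rad |
| Bores, wrist camera | 0.3 mm apart in x |
| Knuckle gap | About even at both ends |
| Grip | Bar held at 15.8 mm, arm at rest |

**Checks that disagreed:**
- **Height:** the wrist camera puts the lid knuckle about 1 mm above the tank's. The side camera has the lid top at 118.4 mm, against 118 mm when fully home. Both are inside the 3 mm limit.
- **Point network:** from the side camera it put the two bores about 6 mm apart. I gave this less weight because it is only good to about 4 mm per point, and the measured geometry did not show it.
- **Sideways force:** about 3 N remains in x at the wrist, after I relieved it from 6 N.

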